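Park the airbrush compressor's flywheel just past compression and lock it

TASK

The airbrush compressor on the model-railway bench must be parked for service: take the black handle on its flywheel and turn the wheel steadily, never forcing it, through the point where the compression resists most, and stop just past that, where the resistance has eased off and the wheel stays by itself when you let go. Then swing the lock lever on the compressor's base plate fully over, without disturbing the wheel or the other things on the bench.

Things in the scene. Friction and masses are not known exactly. Their poses are not given: they have to be found in the camera images.
- compressor: Compressor head fixed to the bench, yaw differs: dark base plate 220 x 400 x 12 mm, grey round crankcase 96 mm across, finned cylinder with square head lying along its +y (to 167 mm), vertical shaft with a flywheel on top. Origin: at bench height on the shaft's axis, z up. The lock lever stands 150 mm along its -y.
- flywheel: Steel disc on the vertical shaft, 150 mm across, top 111 mm above the bench; origin at bench height on the shaft's axis, x towards the handle. Turns without end, either way will do. Starts at rest within 65 degrees of bottom dead centre, half a turn from top dead centre (TDC); how the wheel sits on the crank differs, so the handle does not tell where. Friction takes about 5 N at the handle.
- handle: Upright black round handle near the wheel's rim, 22 mm across, 115 to 158 mm above the bench, 58 mm from the shaft's axis; spins freely on its pin. Origin at bench height below its axis. More than 25 N net push by the robot on wheel and handle is forcing (a squeeze by both fingers balances out and does not count).
- handle_mid (a point): Middle of the handle's grip, 140 mm above the bench. Compression adds to friction here: nothing at bottom dead centre, most at 60 degrees before TDC (about 9 N more, 14 N in all), nothing at TDC; past TDC it pushes the wheel on in the same measure. Let go within about 19 degrees of TDC the wheel stays; farther off it springs back or runs on.
- stem_tip (a point): Outer end of the 12 mm steel diaphragm stem that pokes out of the cylinder head along the compressor's +y, 55 mm above the bench. It moves only 3 mm in all with the piston: 184.5 mm from the shaft's axis at TDC, 181.5 mm at bottom dead centre, and hardly at all near TDC: too little to find the place by.
- lock_lever (a joint): Lock lever's angle in rad: 0 at the start, leaning to the compressor's -x; 1.0 fully over, leaning to its +x. Its pivot's axis runs along the compressor's y, 34 mm above the bench. Stays where it is left; about 1 N at the tip moves it.
- lock_lever_base: Grey block 70 x 50 x 25 mm under the lever, on the base plate, centre 150 mm along the compressor's -y from the shaft's axis; axes as the compressor's. More than 30 N by the robot on lever and block is forcing.
- lock_lever_tip (a point): Centre of the black ball, 26 mm across, at the lever's end, 80 mm from the pivot (104 mm above the bench at either end of the swing, 114 mm midway).
- paint_jar: Small amber jar with white cap, 38 mm across, 45 mm tall, loose on the compressor's base plate beside the cylinder. To be left alone.
- screwdriver: Screwdriver 140 mm long lying loose on the base plate on the other side of the cylinder. To be left alone.
- drink_bottle: Blue steel drinking bottle, 68 mm across, 210 mm tall, standing on the bench at the left. To be left alone.
- ballast_tub: Clear tub with white lid, 120 mm across, 70 mm tall, on the bench at the left. To be left alone.
- phone: Black phone 75 x 155 x 9 mm lying on the bench at the left. To be left alone.
- wagon: Model freight wagon 130 x 40 x 52 mm on the bench at the right. To be left alone.
- parts_tray: White open tray 110 x 160 x 45 mm on the bench at the right. To be left alone.

How it is judged:
By the outcome, as a careful person would: the job done as asked, in the order asked, and still so for the second after the job is handed in, with the robot touching nothing.
It also fails if it takes over 72 s, if anything falls off the work surface, if the arm or the gripper's body presses on something with over 40 N, if the wrist force passes 120 N, or if a joint passes its speed limit or range.

ROBOT

A 6-joint arm with a two-finger parallel gripper is mounted at the origin on the work surface. World frame = base frame: x ahead of the robot, y to its left, z up, the work surface at z = 0. Lengths are in m, angles in rad, forces in N, time in s.
With the tool pointing down it reaches from about 0.35 to 0.975 m from the base axis. Payload 4.9 kg.
Tool frame: the origin (TCP) lies on the front face of the gripper's body, between the roots of the fingers; the fingertips stand ctrl.finger_overhang ahead of it and the grasp point (between the pads) lies 54 mm ahead of it (ctrl.finger_overhang is the distance from the TCP to the fingertips, in m); z points along the fingers, y is the line along which they close (so a half turn about z gives the same grasp; the last joint's range is limited). The gripper opens to 85 mm and grips with 20 to 120 N. Pads are 22 mm wide; open, the fingers measure 114 mm over their backs; the gripper's body (76 mm by 85 mm) begins 54 mm behind the grasp point. The pads swing forward as they close: fully open they stand 13 mm farther back than shut.
Start: joints at [-1.334, 0.053, 1.613, -0, 1.476, -0.119], TCP at [0.218, -0.586, 0.304] pointing down, gripper open.
Joint ranges: [-3.01, 3.01], [-1.01, 2.22], [0.06, 2.58], [-1.02, 4.17], [0.09, 2.62], [-3.14, 3.14]. Speed limits (rad/s): [2.57, 2.57, 3.14, 3.14, 3.14, 3.14].

INTERFACE

Orientations are given as a rotation vector (axis times angle).
In Python, from station import ctrl, vision gives the robot as it stands. The module is installed in compiled form; this text tells all that it offers.
- The arm moves only by the tool drive_tool, never from a script. Its argument "rows" is a list of rows, each a list of 2 entries, a list of its own where there are three numbers: the shift along the tool's x, y, z in m, then the turn about the tool's z in rad. A call has 1 to 10 rows; each row shifts and turns the commanded pose from where the row before left it, along the tool's axes as they then stand; what a row does not reach is not made up. A row lasts 1/10 s, in which the tool goes at most 50 mm and 8.59 degrees, less where a joint would pass 70% of its speed; a pose out of reach is approached as far as the arm can. A call with a gripper value outside its range is refused whole. "jaw" is the closure, from 0 (fully open) to 1 (shut), set as the call begins (left out, the last holds). The fingers move at their own pace and stop on an object; "grip_force" is the grip in N (left out, the last holds). Time passes only in rows, so rows that do not move let the fingers close. It gives the time, the measured TCP pose, the force, the opening and the grip force at its end, in the units of the state.
- ctrl.get_obs(): the state, without advancing time (a new reading comes with each control period).
- vision.get_image(name): name is "scene" or "top" or "wrist"; returns a dict with "image" (400x640x3 uint8, blue, green, red), "vertical_fov" (degrees; the focal length in pixels is half the picture's height over the tangent of half this angle, whatever the lens; pixels are square), "cx", "cy" (the principal point, pixels), "R" (3x3) and "t" (3): a world point X has camera coordinates R X + t. Camera axes: x right, y down, z forward; pixel columns grow to the right and rows downward; lengths in m; the calibration is good to about 2 mm. A picture is of the moment at which its call begins. There is no depth.
- ctrl.finish_job(): hands the job in; it is judged then, once.
The state is a dict: "t": time; "q": joint angles; "dq": joint speeds; "effort": joint torques, N m; "tool_pos": TCP position; "tool_rot": TCP orientation; "contact_force": force on the tool from outside, world axes, zero at the start; "wrist_torque": the same for the moment, N m; "opening": finger opening in m; "grip_force": force on a finger pad.
Only numpy, scipy, OpenCV 4.12 (cv2) and the standard library are available. Lean on these libraries where they do the work, as an engineer would, in place of code of your own. Each camera call takes 0.05 s, during which the arm holds its last target. There are 200 camera calls.

## Working session

There is one attempt and no reset: what is moved stays moved. The work goes in short steps, Python scripts to look and compute and a tool call to move; the robot and the scene stay as the last step left them, time stands still between calls to the robot, and variables do not carry over. Pictures are saved under pics/ and viewed, at most 10 in all, crops included, and the job is handed in when it is done.

Besides the shell and the picture viewer there is one more tool, called after "Emit:" as name([rows], argument=value, ...), one row to a line, values as JSON. drive_tool: Moves the arm, as the interface text tells. Its arguments: {"type":"object","properties":{"rows":{"type":"array","items":{"type":"array"}},"jaw":{"type":"number"},"grip_force":{"type":"number"}},"required":["rows"]}

```bash
mkdir -p pics
cat > h.py <<'E'
import numpy as np, cv2
from station import ctrl, vision
def ray(im,u,v,z):
    f=200/np.tan(np.radians(im["vertical_fov"])/2)
    R=np.array(im["R"]);t=np.array(im["t"])
    c=-R.T@t; d=R.T@np.array([(u-im["cx"])/f,(v-im["cy"])/f,1])
    return c+d*(z-c[2])/d[2]
def proj(im,X):
    f=200/np.tan(np.radians(im["vertical_fov"])/2)
    p=np.array(im["R"])@np.array(X)+np.array(im["t"])
    return im["cx"]+f*p[0]/p[2], im["cy"]+f*p[1]/p[2]
E
python3 - <<'E'
from h import *
import pickle
o=ctrl.get_obs();print(o["t"],o["tool_pos"],o["tool_rot"],o["opening"],ctrl.finger_overhang)
for n in("top","scene"):
    im=vision.get_image(n);pickle.dump(im,open(n+".pkl","wb"));cv2.imwrite(f"pics/{n}1.png",im["image"])
    print(n,im["vertical_fov"],im["cx"],im["cy"],-np.array(im["R"]).T@np.array(im["t"]))
E
```

```text
0.0 [ 0.2176051  -0.58539674  0.30269514] [-3.09003671e+00 -5.55610580e-01  1.98372636e-04] 0.08530774114820144 0.0726
top 51.1015122554809 315.6603243738357 202.23760668314287 [0.41046137 0.02004996 1.59385421]
scene 55.076939604735955 320.7785695908856 195.6901499567496 [1.39280507 0.20116987 0.6557894 ]
```

View pics/top1.png

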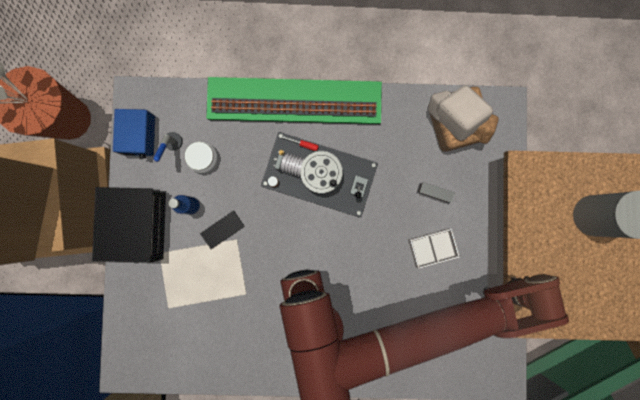

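View pics/scene1.png

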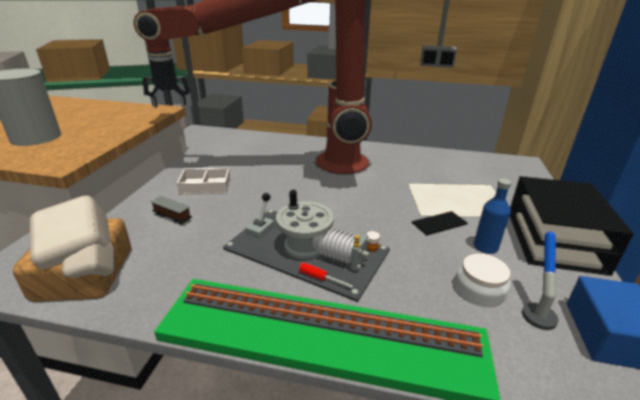

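The top view shows the wheel at about (322,172), the handle at (333,184), the lever base at (360,186) and the cylinder on the left. I'll enlarge it.

Run:
```python
from h import *
import pickle
im=pickle.load(open("top.pkl","rb"));c=im["image"][125:220,255:385]
cv2.imwrite("pics/c1.png",cv2.resize(c,None,fx=6,fy=6,interpolation=cv2.INTER_CUBIC))
g=cv2.cvtColor(im["image"],cv2.COLOR_BGR2GRAY)
s=cv2.resize(g[140:205,290:355],None,fx=4,fy=4,interpolation=cv2.INTER_CUBIC)
print((cv2.HoughCircles(s,cv2.HOUGH_GRADIENT,1,100,param1=100,param2=20,minRadius=60,maxRadius=110)))
s=pickle.load(open("scene.pkl","rb"))
c=s["image"][180:300,220:400]
cv2.imwrite("pics/c2.png",cv2.resize(c,None,fx=4,fy=4,interpolation=cv2.INTER_CUBIC))
```

```text
[[[125.5 126.5  84.1]]]
```

View pics/c1.png

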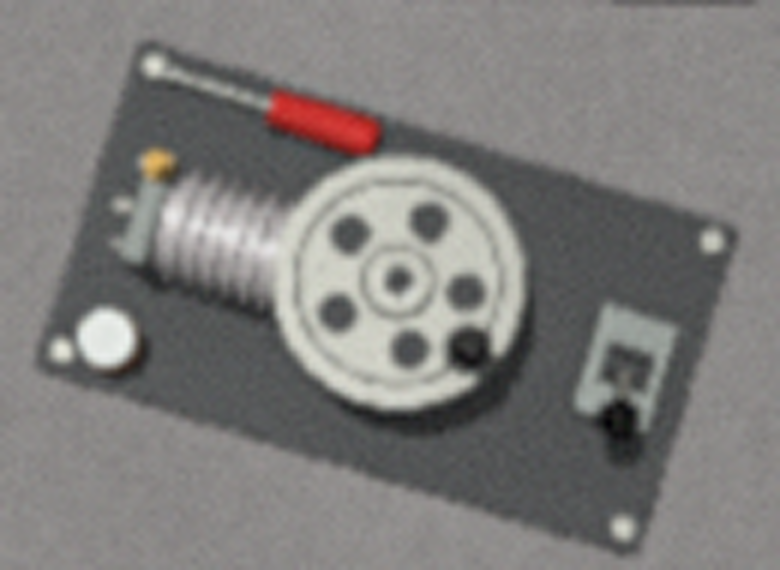

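View pics/c2.png

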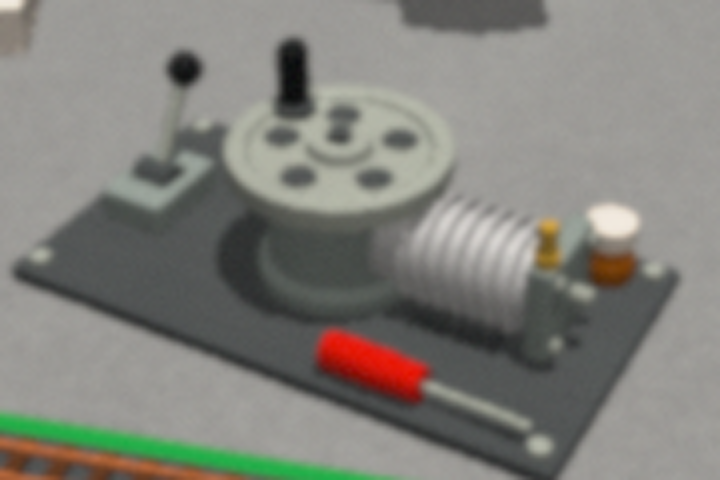

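The enlarged crops show the wheel hub at (400,282), the handle top at (470,349), the lever ball at (620,420) and the plate screws at (152,65), (711,240), (622,527) and (60,350), all in c1 pixels. In c2 the handle top is at (292,48) and the ball at (184,68).

Run:
```python
from h import *
import pickle
im=pickle.load(open("top.pkl","rb"));s=pickle.load(open("scene.pkl","rb"))
T=lambda p,z:ray(im,255+(p[0]+.5)/6-.5,125+(p[1]+.5)/6-.5,z)
S=lambda p,z:ray(s,220+p[0]/4,180+p[1]/4,z)
hub=T((400,282),.111);print("hub",hub, "scene", S((340,147),.111))
h=T((470,347),.158);print("handle",h,S((292,46),.158),"r",np.hypot(*(h-hub)[:2]))
b=T((620,420),.104);print("ball",b,S((184,68),.104))
sc=[T(p,.014) for p in((152,65),(711,240),(622,527),(60,350))]
print("plate",np.mean(sc,0));v=(sc[0]+sc[3]-sc[1]-sc[2])/2;print("len",v)
a=np.arctan2(v[1],v[0]);print("ydir deg",np.degrees(a),"yaw",np.degrees(a)-90)
y=np.array([np.cos(a),np.sin(a)]);x=np.array([y[1],-y[0]])
print("ball in comp",(b-hub)[:2]@x,(b-hub)[:2]@y)
print("handle ang in world",np.degrees(np.arctan2(*(h-hub)[1::-1])))
from scipy.spatial.transform import Rotation as Ro
o=ctrl.get_obs();print(Ro.from_rotvec(o["tool_rot"]).as_matrix().round(3))
```

```text
hub [ 0.58505666 -0.00761469  0.111     ] scene [ 0.58944432 -0.00353837  0.111     ]
handle [ 0.54300358 -0.04772461  0.158     ] [ 0.54929188 -0.04601705  0.158     ] r 0.058114252984373456
ball [ 0.50648448 -0.14043677  0.104     ] [ 0.50659052 -0.13837022  0.104     ]
plate [ 0.5879857  -0.00087664  0.014     ]
len [0.10340259 0.35658563 0.        ]
ydir deg 73.82891505434749 yaw -16.17108494565251
ball in comp -0.03847161810656312 -0.14944974797810168
handle ang in world -136.35479438013596
[[ 0.937  0.348 -0.   ]
 [ 0.348 -0.937  0.002]
 [ 0.    -0.002 -1.   ]]
```

Emit:
drive_tool([
  [[0.0247,-0.0195,0],0],
  [[0.0247,-0.0195,0],0],
  [[0.0247,-0.0195,0],0],
  [[0.0247,-0.0195,0],0],
  [[0.0247,-0.0195,0],0],
  [[0.0247,-0.0195,0],0],
  [[0.0247,-0.0195,0],0],
  [[0.0247,-0.0195,0],0],
  [[0.0247,-0.0195,0],0],
  [[0.0247,-0.0195,0],0],
], jaw=0.4)

```text
t: 1.1
tool_pos: [0.3816, -0.3157, 0.3034]
tool_rot: [-3.091, -0.556, 0.001]
contact_force: [-0.2, -0.5, -0.7]
opening: 0.0513
grip_force: 0.0
```

Emit:
drive_tool([
  [[0.0247,-0.0195,0],0],
  [[0.0247,-0.0195,0],0],
  [[0.0247,-0.0195,0],0],
  [[0.0247,-0.0195,0],0],
  [[0.0247,-0.0195,0],0],
  [[0.0247,-0.0195,0],0],
  [[0.0247,-0.0195,0],0],
  [[0.0247,-0.0195,0],0],
  [[0.0247,-0.0195,0],0],
  [[0.0247,-0.0195,0],0],
])

```text
t: 2.1
tool_pos: [0.5452, -0.0469, 0.3033]
tool_rot: [-3.092, -0.556, 0.001]
contact_force: [-0.0, -1.0, 0.7]
opening: 0.0512
grip_force: 0.0
```

Emit:
drive_tool([
  [[0,0,0],-0.119],
  [[0,0,0],-0.119],
  [[0,0,0],-0.119],
  [[0,0,0],-0.119],
  [[0,0,0],-0.119],
  [[0,0,0],-0.119],
  [[0,0,0],-0.119],
  [[0,0,0],-0.119],
  [[0,0,0],-0.119],
  [[0,0,0],-0.119],
])

```text
t: 3.1
tool_pos: [0.5446, -0.0481, 0.3032]
tool_rot: [-2.243, -2.198, 0.001]
contact_force: [-0.1, -0.2, -0.7]
opening: 0.0512
grip_force: 0.0
```

Emit:
drive_tool([
  [[0,0,0],-0.119],
  [[0,0,0],-0.119],
  [[0,0,0],-0.119],
  [[0,0,0],-0.119],
  [[0,0,0],-0.119],
  [[0,0,0],-0.119],
  [[0,0,0],-0.119],
  [[0,0,0],-0.119],
  [[0,0,0],-0.119],
  [[0,0,0],-0.119],
])

```text
t: 4.1
tool_pos: [0.5446, -0.0481, 0.3033]
tool_rot: [-0.625, -3.078, -0.0]
contact_force: [1.5, 0.1, 0.5]
opening: 0.051
grip_force: 0.0
```

Emit:
drive_tool([
  [[0,0,0],-0.119],
  [[0,0,0],-0.119],
  [[0,0,0],-0.119],
  [[0,0,0],-0.119],
  [[0,0,0],-0.119],
  [[0,0,0],-0.119],
  [[0,0,0],-0.119],
  [[0,0,0],-0.119],
  [[0,0,0],-0.119],
  [[0,0,0],-0.119],
])

```text
t: 5.1
tool_pos: [0.5446, -0.0481, 0.3033]
tool_rot: [1.207, -2.899, -0.001]
contact_force: [0.2, -0.1, 0.7]
opening: 0.051
grip_force: 0.0
```

Run:
```python
from h import *
import pickle
from scipy.spatial.transform import Rotation as Ro
im=vision.get_image("wrist");pickle.dump(im,open("w1.pkl","wb"));cv2.imwrite("pics/w1.png",im["image"])
o=ctrl.get_obs();M=Ro.from_rotvec(o["tool_rot"]).as_matrix()
print(o["t"],o["tool_pos"],np.degrees(np.arctan2(M[1,0],M[0,0])),M[:,2],o["q"],o["opening"],o["contact_force"])
print(-np.array(im["R"]).T@np.array(im["t"]),[proj(im,X) for X in((.586,-.0065,.111),(.545,-.047,.158),(.5066,-.1395,.104))])
```

```text
5.15 [ 0.54465245 -0.04812406  0.30327076] -134.61975775968568 [-1.05768313e-03  2.43989500e-04 -9.99999411e-01] [-2.24254507e-01 -1.33640031e-01  1.79493360e+00  2.68361324e-06
  1.48138454e+00 -2.58708545e+00] 0.051564278334917196 [ 0.68326412 -0.42596122  0.16117519]
[ 0.48710689 -0.10504983  0.37366604] [(np.float64(318.8451864762601), np.float64(252.84181762468876)), (np.float64(319.31203486160666), np.float64(217.5878471453632)), (np.float64(277.4533836895266), np.float64(100.79965729975518))]
```

View pics/w1.png

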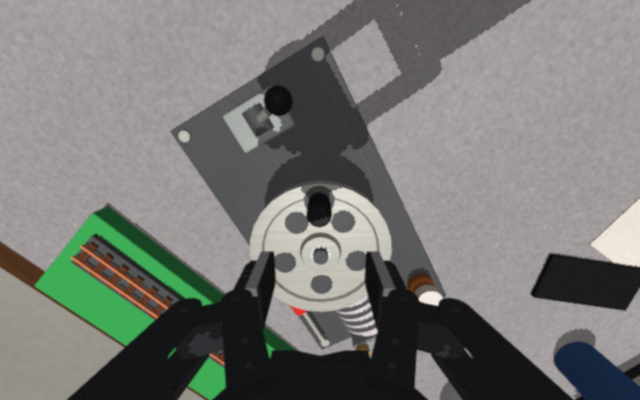

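The wrist view shows the hub at about (320.5,254), predicted (319,253), and the ball at (278,100), predicted (277.5,101). The handle spans rows 190 to 222, with its top cap centred near (319,212).

Run:
```python
from h import *
import pickle
im=pickle.load(open("w1.pkl","rb"))
print("hub",ray(im,320.5,254,.111),"ball",ray(im,278,100,.104))
g=im["image"].max(2)
print(g[180:232:2,319]); print([ (v,np.where(g[v,300:340]<60)[0][[0,-1]]+300) for v in range(192,224,3)])
for v in(210,213,216):
    h=ray(im,319,v,.158);print("handle",v,h,np.hypot(*(h-ray(im,320.5,254,.111))[:2]))
```

```text
hub [ 0.58572446 -0.00429822  0.111     ] ball [ 0.50574788 -0.13960871  0.104     ]
[ 64  77 103  66  51  53  30  11  14  10  11  12  15  16  23  20  22  21
  20  22  43  54  52  79 199 213]
[(192, array([308, 328])), (195, array([307, 328])), (198, array([309, 328])), (201, array([309, 329])), (204, array([308, 330])), (207, array([308, 330])), (210, array([308, 330])), (213, array([308, 330])), (216, array([307, 330])), (219, array([307, 329])), (222, array([311, 326]))]
handle 210 [ 0.54048487 -0.05190475  0.158     ] 0.06567344338785835
handle 213 [ 0.54233217 -0.05004808  0.158     ] 0.06305504786230899
handle 216 [ 0.54419301 -0.0481778   0.158     ] 0.060417528950936814
```

Emit:
drive_tool([
  [[-0.001,0,0.015],0],
  [[0,0,0.015],0],
  [[0,0,0.015],0],
  [[0,0,0.015],0],
  [[0,0,0.015],0],
  [[0,0,0.015],0],
  [[0,0,0.015],0],
  [[0,0,0],0],
])

```text
t: 5.95
tool_pos: [0.5442, -0.0472, 0.1956]
tool_rot: [1.199, -2.899, -0.005]
contact_force: [-0.2, -0.2, -0.6]
opening: 0.051
grip_force: 0.0
```

Emit:
drive_tool([
  [[0,0,0],0],
  [[0,0,0],0],
  [[0,0,0],0],
  [[0,0,0],0],
  [[0,0,0],0],
], jaw=0.7, grip_force=20)

```text
t: 6.45
tool_pos: [0.5459, -0.0476, 0.1995]
tool_rot: [-1.2, 2.902, -0.001]
contact_force: [0.2, 0.6, 0.6]
opening: 0.0257
grip_force: 0.0
```

Emit:
drive_tool([
  [[-8e-05,0.00304,0],0.0524],
  [[-8e-05,0.00304,0],0.0524],
  [[-8e-05,0.00304,0],0.0524],
  [[-8e-05,0.00304,0],0.0524],
  [[-8e-05,0.00304,0],0.0524],
])

```text
t: 6.95
tool_pos: [0.5371, -0.0365, 0.1994]
tool_rot: [-0.807, 3.034, -0.005]
contact_force: [2.4, -4.4, -1.5]
opening: 0.0257
grip_force: 2.5
```

```bash
cat >> h.py <<'E'
from scipy.spatial.transform import Rotation as Ro
def st(hub=(.5857,-.0055)):
    o=ctrl.get_obs();M=Ro.from_rotvec(o["tool_rot"]).as_matrix();F=M.T@o["contact_force"]
    p=np.array(o["tool_pos"])[:2]-hub
    print("t %.2f yaw %.1f ang %.1f r %.4f z %.4f F(tool xyz)"%(o["t"],np.degrees(np.arctan2(M[1,0],M[0,0])),np.degrees(np.arctan2(p[1],p[0])),np.hypot(*p),o["tool_pos"][2]),F.round(2),"op %.4f"%o["opening"],"gf %.1f"%o["grip_force"],"q5 %.2f"%o["q"][5])
E
python3 -c "from h import *;st()"
```

```text
t 6.95 yaw -150.2 ang -147.5 r 0.0576 z 0.1994 F(tool xyz) [ 0.05 -5.    1.51] op 0.0257 gf 2.5 q5 -2.30
```

Emit:
drive_tool([
  [[-8e-05,0.00304,0],0.0524],
  [[-8e-05,0.00304,0],0.0524],
  [[-8e-05,0.00304,0],0.0524],
  [[-8e-05,0.00304,0],0.0524],
  [[-8e-05,0.00304,0],0.0524],
  [[-8e-05,0.00304,0],0.0524],
  [[-8e-05,0.00304,0],0.0524],
  [[-8e-05,0.00304,0],0.0524],
  [[-8e-05,0.00304,0],0.0524],
  [[-8e-05,0.00304,0],0.0524],
])

```text
t: 7.95
tool_pos: [0.529, -0.0076, 0.1994]
tool_rot: [0.006, 3.14, -0.005]
contact_force: [-0.0, -5.6, -0.2]
opening: 0.0259
grip_force: 2.6
```

```bash
python3 -c "from h import *;st()"
```

```text
t 7.95 yaw 179.8 ang -177.9 r 0.0568 z 0.1994 F(tool xyz) [-0.02 -5.59  0.26] op 0.0259 gf 2.6 q5 -1.72
```

Emit:
drive_tool([
  [[-8e-05,0.00304,0],0.0524],
  [[-8e-05,0.00304,0],0.0524],
  [[-8e-05,0.00304,0],0.0524],
  [[-8e-05,0.00304,0],0.0524],
  [[-8e-05,0.00304,0],0.0524],
  [[-8e-05,0.00304,0],0.0524],
  [[-8e-05,0.00304,0],0.0524],
  [[-8e-05,0.00304,0],0.0524],
  [[-8e-05,0.00304,0],0.0524],
  [[-8e-05,0.00304,0],0.0524],
])

```text
t: 8.95
tool_pos: [0.5363, 0.0212, 0.1993]
tool_rot: [-0.82, -3.033, 0.007]
contact_force: [-3.0, -6.5, 1.9]
opening: 0.0256
grip_force: 3.5
```

```bash
python3 -c "from h import *;st()"
```

```text
t 8.95 yaw 149.7 ang 151.6 r 0.0562 z 0.1993 F(tool xyz) [-0.68 -7.19 -1.9 ] op 0.0256 gf 3.5 q5 -1.14
```

Emit:
drive_tool([
  [[-6e-05,0.00253,0],0.0436],
  [[-6e-05,0.00253,0],0.0436],
  [[-6e-05,0.00253,0],0.0436],
  [[-6e-05,0.00253,0],0.0436],
  [[-6e-05,0.00253,0],0.0436],
  [[-6e-05,0.00253,0],0.0436],
])

```text
t: 9.55
tool_pos: [0.545, 0.0331, 0.1993]
tool_rot: [-1.207, -2.899, 0.008]
contact_force: [-5.9, -6.5, 4.2]
opening: 0.0256
grip_force: 4.4
```

```bash
python3 -c "from h import *;st()"
```

```text
t 9.55 yaw 134.8 ang 136.6 r 0.0561 z 0.1993 F(tool xyz) [-0.46 -8.74 -4.2 ] op 0.0256 gf 4.4 q5 -0.85
```

Emit:
drive_tool([
  [[-3e-05,0.00253,0],0.0436],
  [[-3e-05,0.00253,0],0.0436],
  [[-3e-05,0.00253,0],0.0436],
  [[-3e-05,0.00253,0],0.0436],
  [[-3e-05,0.00253,0],0.0436],
  [[-3e-05,0.00253,0],0.0436],
])

```text
t: 10.15
tool_pos: [0.5562, 0.0427, 0.1992]
tool_rot: [-1.574, -2.715, 0.01]
contact_force: [-9.3, -4.7, 6.7]
opening: 0.0255
grip_force: 5.5
```

```bash
python3 -c "from h import *;st()"
```

```text
t 10.15 yaw 119.8 ang 121.5 r 0.0565 z 0.1992 F(tool xyz) [  0.59 -10.47  -6.67] op 0.0255 gf 5.5 q5 -0.57
```

Emit:
drive_tool([
  [[-3e-05,0.00253,0],0.0436],
  [[-3e-05,0.00253,0],0.0436],
  [[-3e-05,0.00253,0],0.0436],
  [[-3e-05,0.00253,0],0.0436],
  [[-3e-05,0.00253,0],0.0436],
  [[-3e-05,0.00253,0],0.0436],
])

```text
t: 10.75
tool_pos: [0.5694, 0.0492, 0.1992]
tool_rot: [-1.913, -2.485, 0.011]
contact_force: [-12.7, -2.6, 8.2]
opening: 0.0252
grip_force: 6.4
```

```bash
python3 -c "from h import *;st()"
```

```text
t 10.75 yaw 104.8 ang 106.5 r 0.0571 z 0.1992 F(tool xyz) [  0.74 -12.99  -8.09] op 0.0252 gf 6.4 q5 -0.30
```

Emit:
drive_tool([
  [[-3e-05,0.00253,0],0.0436],
  [[-3e-05,0.00253,0],0.0436],
  [[-3e-05,0.00253,0],0.0436],
  [[-3e-05,0.00253,0],0.0436],
  [[-3e-05,0.00253,0],0.0436],
  [[-3e-05,0.00253,0],0.0436],
])

```text
t: 11.35
tool_pos: [0.584, 0.0519, 0.1991]
tool_rot: [-2.22, -2.213, 0.011]
contact_force: [-13.8, -1.4, 9.3]
opening: 0.0258
grip_force: 7.1
```

```bash
python3 -c "from h import *;st()"
```

```text
t 11.35 yaw 89.8 ang 91.7 r 0.0575 z 0.1991 F(tool xyz) [ -1.47 -13.85  -9.17] op 0.0258 gf 7.1 q5 -0.03
```

Emit:
drive_tool([
  [[-3e-05,0.00253,-6e-05],0.0436],
  [[-3e-05,0.00253,-6e-05],0.0436],
  [[-3e-05,0.00253,-6e-05],0.0436],
  [[-3e-05,0.00253,-6e-05],0.0436],
  [[-3e-05,0.00253,-6e-05],0.0436],
  [[-3e-05,0.00253,-6e-05],0.0436],
])

```text
t: 11.95
tool_pos: [0.5988, 0.051, 0.1992]
tool_rot: [-2.489, -1.904, 0.011]
contact_force: [-13.6, 3.1, 8.5]
opening: 0.0258
grip_force: 7.2
```

```bash
python3 -c "from h import *;st()"
```

```text
t 11.95 yaw 74.8 ang 77.0 r 0.0580 z 0.1992 F(tool xyz) [ -0.56 -14.04  -8.37] op 0.0258 gf 7.2 q5 0.22
```

Emit:
drive_tool([
  [[-3e-05,0.00253,0],0.0436],
  [[-3e-05,0.00253,0],0.0436],
  [[-3e-05,0.00253,0],0.0436],
  [[-3e-05,0.00253,0],0.0436],
])

```text
t: 12.35
tool_pos: [0.6085, 0.0484, 0.1991]
tool_rot: [-2.645, -1.68, 0.01]
contact_force: [-12.3, 5.8, 6.7]
opening: 0.0254
grip_force: 7.0
```

```bash
python3 -c "from h import *;st()"
```

```text
t 12.35 yaw 64.9 ang 67.1 r 0.0585 z 0.1991 F(tool xyz) [  0.03 -13.71  -6.57] op 0.0254 gf 7.0 q5 0.39
```

Emit:
drive_tool([
  [[-3e-05,0.00253,0],0.0436],
  [[-3e-05,0.00253,0],0.0436],
  [[-3e-05,0.00253,0],0.0436],
  [[-3e-05,0.00253,0],0.0436],
])

```text
t: 12.75
tool_pos: [0.6177, 0.044, 0.1992]
tool_rot: [-2.781, -1.444, 0.008]
contact_force: [-10.7, 7.1, 6.4]
opening: 0.0258
grip_force: 6.5
```

```bash
python3 -c "from h import *;st()"
```

```text
t 12.75 yaw 54.9 ang 57.1 r 0.0589 z 0.1992 F(tool xyz) [ -0.34 -12.96  -6.31] op 0.0258 gf 6.5 q5 0.56
```

Emit:
drive_tool([
  [[-6e-05,0.00253,0],0.0436],
  [[-6e-05,0.00253,0],0.0436],
  [[-6e-05,0.00253,0],0.0436],
  [[-6e-05,0.00253,0],0.0436],
])

```text
t: 13.15
tool_pos: [0.626, 0.0377, 0.1992]
tool_rot: [-2.897, -1.197, 0.006]
contact_force: [-7.6, 8.2, 5.2]
opening: 0.0257
grip_force: 5.7
```

```bash
python3 -c "from h import *;st()"
```

```text
t 13.15 yaw 44.9 ang 47.0 r 0.0591 z 0.1992 F(tool xyz) [  0.41 -11.23  -5.13] op 0.0257 gf 5.7 q5 0.73
```

Emit:
drive_tool([
  [[-6e-05,0.00253,0],0.0436],
  [[-6e-05,0.00253,0],0.0436],
  [[-6e-05,0.00253,0],0.0436],
  [[-6e-05,0.00253,0],0.0436],
])

```text
t: 13.55
tool_pos: [0.6331, 0.0299, 0.1993]
tool_rot: [-2.991, -0.94, 0.003]
contact_force: [-5.1, 8.0, 2.5]
opening: 0.0256
grip_force: 4.7
```

```bash
python3 -c "from h import *;st()"
```

```text
t 13.55 yaw 34.9 ang 36.8 r 0.0591 z 0.1993 F(tool xyz) [ 0.39 -9.51 -2.4 ] op 0.0256 gf 4.7 q5 0.89
```

Emit:
drive_tool([
  [[-6e-05,0.00253,0],0.0436],
  [[-6e-05,0.00253,0],0.0436],
])

```text
t: 13.75
tool_pos: [0.6361, 0.0255, 0.1993]
tool_rot: [-3.03, -0.809, 0.002]
contact_force: [-3.9, 7.3, 2.1]
opening: 0.0256
grip_force: 4.1
```

```bash
python3 -c "from h import *;st()"
```

```text
t 13.75 yaw 29.9 ang 31.6 r 0.0592 z 0.1993 F(tool xyz) [ 0.27 -8.26 -2.04] op 0.0256 gf 4.1 q5 0.97
```

Emit:
drive_tool([
  [[-6e-05,0.00253,0],0.0436],
  [[-6e-05,0.00253,0],0.0436],
  [[-6e-05,0.00253,0],0.0436],
  [[-6e-05,0.00253,0],0.0436],
])

```text
t: 14.15
tool_pos: [0.6408, 0.0157, 0.1993]
tool_rot: [-3.09, -0.542, 0.001]
contact_force: [-0.8, 5.2, 1.5]
opening: 0.0257
grip_force: 2.8
```

```bash
python3 -c "from h import *;st()"
```

```text
t 14.15 yaw 19.9 ang 21.1 r 0.0591 z 0.1993 F(tool xyz) [ 0.99 -5.19 -1.52] op 0.0257 gf 2.8 q5 1.13
```

Emit:
drive_tool([
  [[-6e-05,0.00253,0],0.0436],
  [[-6e-05,0.00253,0],0.0436],
  [[-6e-05,0.00253,0],0.0436],
])

```text
t: 14.45
tool_pos: [0.6432, 0.0079, 0.1993]
tool_rot: [-3.121, -0.339, 0.0]
contact_force: [-0.6, 3.8, 0.7]
opening: 0.026
grip_force: 1.8
```

```bash
python3 -c "from h import *;st()"
```

```text
t 14.45 yaw 12.4 ang 13.1 r 0.0590 z 0.1993 F(tool xyz) [ 0.25 -3.84 -0.74] op 0.0260 gf 1.8 q5 1.25
```

Emit:
drive_tool([
  [[0,0,0],0],
  [[0,0,0],0],
  [[0,0,0],0],
])

```text
t: 14.75
tool_pos: [0.6433, 0.0071, 0.1994]
tool_rot: [-3.122, -0.342, -0.0]
contact_force: [-0.2, 3.0, 0.9]
opening: 0.0257
grip_force: 1.6
```

Emit:
drive_tool([
  [[0,0,0],0],
  [[0,0,0],0],
  [[0,0,0],0],
  [[0,0,0],0],
  [[0,0,0],0],
], jaw=0.4)

```text
t: 15.25
tool_pos: [0.6433, 0.0065, 0.1992]
tool_rot: [3.123, 0.341, -0.0]
contact_force: [-0.5, -0.3, -0.5]
opening: 0.0514
grip_force: 0.0
```

Emit:
drive_tool([
  [[0,0,-0.012],0],
  [[0,0,-0.015],0],
  [[0,0,-0.015],0],
  [[0,0,-0.015],0],
  [[0,0,-0.015],0],
  [[0,0,-0.015],0],
  [[0,0,0],0],
  [[0,0,0],0],
])

```text
t: 16.05
tool_pos: [0.6434, 0.0067, 0.2868]
tool_rot: [3.123, 0.341, 0.001]
contact_force: [-0.7, -0.2, -0.4]
opening: 0.0511
grip_force: 0.0
```

Run:
```python
from h import *
st()
im=vision.get_image("wrist");cv2.imwrite("pics/w2.png",im["image"])
for a in(5,10,15,20):
    r=np.radians(a);print(a,[np.round(proj(im,(.5857+.058*np.cos(r),-.0055+.058*np.sin(r),z))) for z in(.115,.158)])
print("hub",proj(im,(.5857,-.0055,.111)))
print(ctrl.get_obs()["tool_pos"])
```

```text
t 16.05 yaw 12.5 ang 12.0 r 0.0590 z 0.2868 F(tool xyz) [-0.71  0.04  0.4 ] op 0.0511 gf 0.0 q5 1.25
5 [array([329., 209.]), array([330., 228.])]
10 [array([323., 209.]), array([324., 227.])]
15 [array([318., 209.]), array([317., 227.])]
20 [array([312., 209.]), array([311., 228.])]
hub (np.float64(320.4166168056469), np.float64(262.4494082171979))
[0.64302822 0.00673988 0.28567625]
```

View pics/w2.png

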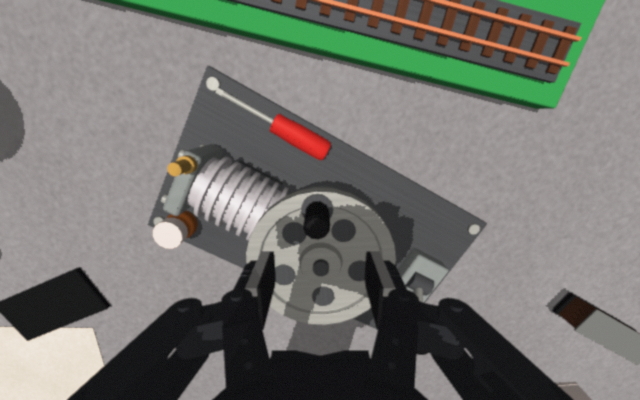

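The handle stayed at column 317, about 15° and a few degrees past TDC, after release. Next is the lever.

Emit:
drive_tool([
  [[0,0,0],-0.134],
  [[0,0,0],-0.134],
  [[0,0,0],-0.134],
  [[0,0,0],-0.134],
  [[0,0,0],-0.134],
  [[0,0,0],-0.134],
  [[0,0,0],-0.134],
  [[0,0,0],-0.134],
])

```text
t: 16.9
tool_pos: [0.6427, 0.0068, 0.2845]
tool_rot: [-2.504, -1.894, 0.003]
contact_force: [-0.0, -0.5, 0.7]
opening: 0.0514
grip_force: 0.0
```

Emit:
drive_tool([
  [[-0.0223,-0.01135,0],0],
  [[-0.0223,-0.01135,0],0],
  [[-0.0223,-0.01135,0],0],
  [[-0.0223,-0.01135,0],0],
  [[-0.0223,-0.01135,0],0],
  [[-0.0223,-0.01135,0],0],
  [[-0.0223,-0.01135,0],0],
  [[-0.0223,-0.01135,0],0],
  [[0,0,0],0],
  [[0,0,0],0],
])

```text
t: 17.9
tool_pos: [0.5062, -0.1395, 0.2853]
tool_rot: [-2.51, -1.886, 0.0]
contact_force: [-0.6, -0.0, 0.1]
opening: 0.0511
grip_force: 0.0
```

Run:
```python
from h import *
st();print(ctrl.get_obs()["tool_pos"])
im=vision.get_image("wrist");cv2.imwrite("pics/w3.png",im["image"])
print(proj(im,(.5062,-.1395,.104)))
```

```text
t 17.90 yaw 73.8 ang -120.7 r 0.1558 z 0.2853 F(tool xyz) [-0.16 -0.56 -0.14] op 0.0511 gf 0.0 q5 -0.13
[ 0.50622492 -0.13946571  0.28530817]
(np.float64(320.13119084389507), np.float64(205.56518378114095))
```

View pics/w3.png

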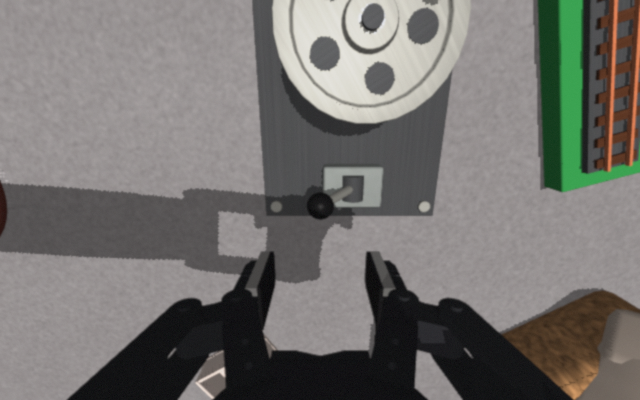

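The ball is at (320,206), exactly as predicted. I'll descend around it and push.

Emit:
drive_tool([
  [[0,0,0.0154],0],
  [[0,0,0.0154],0],
  [[0,0,0.0154],0],
  [[0,0,0.0154],0],
  [[0,0,0.0154],0],
  [[0,0,0.0154],0],
  [[0,0,0.0154],0],
  [[0,0,0.0154],0],
  [[0,0,0],0],
])

```text
t: 18.85
tool_pos: [0.5051, -0.1389, 0.1599]
tool_rot: [-2.507, -1.886, 0.004]
contact_force: [-0.6, 0.0, 0.3]
opening: 0.051
grip_force: 0.0
```

Emit:
drive_tool([
  [[0,0.005,0],0],
  [[0,0.005,0],0],
  [[0,0.005,0],0],
  [[0,0.005,0],0],
  [[0,0.005,0],0],
  [[0,0.005,0],0],
  [[0,0.005,0],0],
  [[0,0.005,0],0],
  [[0,0.005,0],0],
  [[0,0.005,0],0],
])

```text
t: 19.85
tool_pos: [0.555, -0.1535, 0.163]
tool_rot: [2.511, 1.888, 0.0]
contact_force: [-1.2, 0.7, 1.1]
opening: 0.0511
grip_force: 0.5
```

Emit:
drive_tool([
  [[0,0.005,0],0],
  [[0,0.005,0],0],
  [[0,0.005,0],0],
  [[0,0.005,0],0],
  [[0,0.005,0],0],
  [[0,0.005,0],0],
  [[0,0.003,0],0],
  [[0,0,0],0],
])

```text
t: 20.65
tool_pos: [0.5867, -0.1626, 0.1631]
tool_rot: [2.51, 1.888, 0.0]
contact_force: [0.6, 0.0, 0.0]
opening: 0.051
grip_force: 0.0
```

Run:
```python
from h import *
st();p=ctrl.get_obs()["tool_pos"];print((p[0]-.5062)*.96-(p[1]+.1395)*.279)
```

```text
t 20.65 yaw 73.9 ang -89.6 r 0.1571 z 0.1631 F(tool xyz) [ 0.18  0.52 -0.05] op 0.0510 gf 0.0 q5 -0.11
0.08378501452695626
```

Now creep to the stop, about 6 mm further.

Emit:
drive_tool([
  [[0,0.001,0],0],
  [[0,0.001,0],0],
  [[0,0.001,0],0],
  [[0,0.001,0],0],
  [[0,0.0005,0],0],
])

```text
t: 21.15
tool_pos: [0.5906, -0.1637, 0.163]
tool_rot: [-2.51, -1.888, 0.0]
contact_force: [-0.3, 0.5, -0.8]
opening: 0.0509
grip_force: 0.5
```

Emit:
drive_tool([
  [[0,0.0007,0],0],
  [[0,0.0007,0],0],
])

```text
t: 21.35
tool_pos: [0.592, -0.1641, 0.1631]
tool_rot: [-2.511, -1.888, 0.0]
contact_force: [-0.6, 1.3, -0.2]
opening: 0.0511
grip_force: 0.5
```

Emit:
drive_tool([
  [[0,0.0007,0],0],
  [[0,0.0007,0],0],
])

```text
t: 21.55
tool_pos: [0.5927, -0.1643, 0.1628]
tool_rot: [-2.509, -1.887, 0.002]
contact_force: [-5.5, 1.2, 1.9]
opening: 0.0517
grip_force: 2.8
```

Emit:
drive_tool([
  [[0,0.0007,0],0],
])

```text
t: 21.65
tool_pos: [0.5929, -0.1644, 0.1627]
tool_rot: [-2.508, -1.887, 0.004]
contact_force: [-7.4, 2.0, 2.8]
opening: 0.0513
grip_force: 4.0
```

Emit:
drive_tool([
  [[0,0.0007,0],0],
])

```text
t: 21.75
tool_pos: [0.5931, -0.1645, 0.1626]
tool_rot: [-2.507, -1.886, 0.006]
contact_force: [-9.3, 1.9, 4.6]
opening: 0.0514
grip_force: 5.0
```

The lever is at its stop: travel is 90 mm against 89.5 expected, at 9.5 N. I'll back off, lift clear and check.

Emit:
drive_tool([
  [[0,-0.004,0],0],
  [[0,-0.004,0],0],
  [[0,-0.005,0],0],
  [[0,0,-0.015],0],
  [[0,0,-0.02],0],
  [[0,0,-0.03],0],
  [[0,0,-0.03],0],
  [[0,0,-0.03],0],
  [[0,0,0],0],
  [[0,0,0],0],
])

```text
t: 22.75
tool_pos: [0.5827, -0.1615, 0.2902]
tool_rot: [2.508, 1.887, 0.003]
contact_force: [0.4, -0.5, -0.1]
opening: 0.0515
grip_force: 0.0
```

Emit:
drive_tool([
  [[-0.03,0,0],0],
  [[-0.03,0,0],0],
  [[-0.03,0,0],0],
  [[-0.03,0,0],0],
  [[0,0,0],0],
  [[0,0,0],0],
])

```text
t: 23.35
tool_pos: [0.5483, -0.2766, 0.2864]
tool_rot: [-2.51, -1.885, 0.001]
contact_force: [0.7, -0.1, 0.5]
opening: 0.0514
grip_force: 0.0
```

Run:
```python
from h import *
st()
im=vision.get_image("scene");c=im["image"][180:300,220:400]
cv2.imwrite("pics/c3.png",cv2.resize(c,None,fx=4,fy=4,interpolation=cv2.INTER_CUBIC))
q=lambda X:(np.array(proj(im,X))-[220,180])*4
print("ball exp",q((.5062+.077*.96,-.1395-.077*.279,.104)))
for a in(5,10,15,20):
    r=np.radians(a);print(a,q((.5857+.058*np.cos(r),-.0055+.058*np.sin(r),.158)))
```

```text
t 23.35 yaw 73.8 ang -97.9 r 0.2737 z 0.2864 F(tool xyz) [ 0.1   0.7  -0.54] op 0.0514 gf 0.0 q5 -0.31
ball exp [115.51221246 117.7547527 ]
5 [322.66724379 130.22441295]
10 [331.05435237 130.71855263]
15 [339.5010743  130.81530686]
20 [347.93264311 130.51391236]
```

View pics/c3.png

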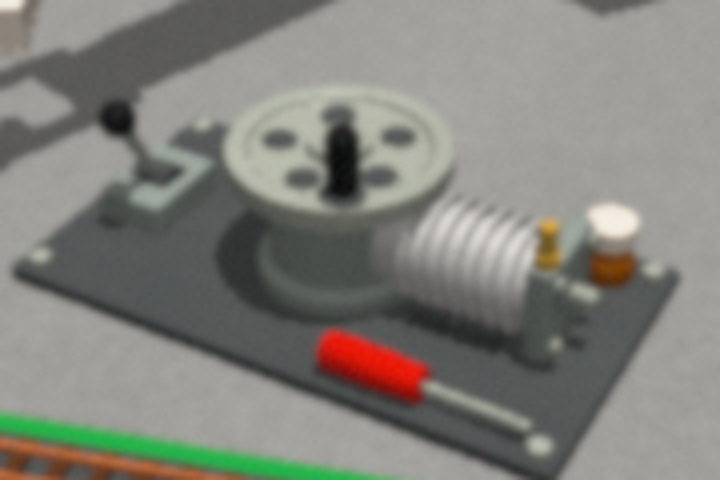

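The ball is at (116,117), exactly as expected for fully over. The handle is at (342,128), about 15–16°, the same as before, and nothing else has moved.

```bash
python3 -c "from station import ctrl;print(ctrl.finish_job())"
```

```text
the job is handed in; nothing more can be done
None
```

I turned the flywheel through its peak resistance (about 14 N) and left it roughly 6° past TDC by the force readings, where it stayed on its own; the lock lever is over to its stop, nothing else I checked had moved, and the job is handed in.

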